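Set the hot plate to three dots and start it

TASK

On the countertop hot plate, push the upright tab of the range dial round clockwise (seen from above) until it points at the mark with three dots, then press the round start button fully down and let it come back up. Only push with the fingers: do not pinch the tab, and leave the skillet, mug, jar and bottle where they stand.

Things in the scene. Friction and masses are not known exactly. Their poses are not given: they have to be found in the camera images.
- hotplate: white enamelled countertop hot plate, 280 (its x) x 440 (its y) x 70 mm high, fixed to the counter. Origin at the centre of its underside; its z is up and its -x side is the front, towards the robot. Its flat top (deck) is 70 mm up. The round burner (184 mm across, 12 mm high, at y +100 mm) is on its left; the dial (axis at x +20, y -125 mm) and the start button (x +108, y -125 mm) are on its right
- dial_axis (a point): the point on the deck at the dial's axis of rotation. The dial is a black disc 78 mm across whose top is 21 mm above the deck; it turns about the vertical and cannot be lifted
- tab (a point): point on the dial's tab, 45 mm out from the dial axis and 37 mm above the deck. The tab is a black upright leaf standing at the dial's rim: 10 mm thick across the direction of travel, reaching from 31 to 59 mm out from the axis, its top 48 mm above the deck. It points outwards at the mark that is selected. Its centre line is the pointer
- dial (a joint): dial angle in rad, growing clockwise seen from above: 0 at the one-dot mark, 0.7 at two dots, 1.4 at three dots, 2.1 at four dots, with stops 0.08 rad beyond the first and last. It turns stiffly (about 2 N of push at the tab), has no springs or clicks and stays wherever it is left. At the start it stands anywhere between 0 and 0.85
- mark1 (a point): centre of the one-dot mark, on the deck 83 mm from the dial axis. Dots are black, 8 mm across, flat, in a row across the outward direction
- mark2 (a point): centre of the two-dot mark, likewise
- mark3 (a point): centre of the three-dot mark, likewise: the one to select. It lies 0.35 rad (20 degrees) clockwise, seen from above, of the hot plate's front (-x) direction from the dial axis
- mark4 (a point): centre of the four-dot mark, likewise
- start (a joint): travel of the start button in m: 0 when up, 0.006 when fully down. Spring return, about 5 N fully down
- start_top (a point): centre of the top of the round grey start button, 30 mm across, on the hot plate's deck behind the dial (88 mm from the dial axis, on the side away from the robot). Press straight down
- skillet: dark steel skillet standing loose on the burner, 200 mm across, 40 mm high, base 82 mm above the counter, handle 9 mm in radius reaching 250 mm from its centre along its +y, its top up to 55 mm above the skillet's base. Origin at the centre of its underside. Leave it alone
- mug: white mug, 80 mm across, 95 mm high, loose on the counter to the right of the hot plate. Origin at the centre of its underside. Leave it alone
- spice_jar: glass spice jar with a steel cap, 48 mm across, 100 mm high, loose on the counter to the right of the hot plate. Origin at the centre of its underside. Leave it alone
- oil_bottle: amber glass oil bottle, 60 mm across, 160 mm high, loose on the counter to the right of the hot plate. Origin at the centre of its underside. Leave it alone

How it is judged:
By the outcome, as a careful person would: the job done as asked, in the order asked, and still so for the second after the job is handed in, with the robot touching nothing.
It also fails if it takes over 58 s, if anything falls off the work surface, if the arm or the gripper's body presses on something with over 40 N, if the wrist force passes 120 N, or if a joint passes its speed limit or range.

ROBOT

A 6-joint arm with a two-finger parallel gripper is mounted at the origin on the work surface. World frame = base frame: x ahead of the robot, y to its left, z up, the work surface at z = 0. Lengths are in mm, angles in rad, forces in N, time in s.
With the tool pointing down it reaches from about 275 to 750 mm from the base axis. Payload 10.2 kg.
Tool frame: the origin (TCP) lies at the very end of the fingers, on their centre line; the grasp point (between the pads) lies 19 mm behind it (grip_point_offset is the distance from the TCP to the grasp point, in mm); z points along the fingers, y is the line along which they close (so a half turn about z gives the same grasp; the last joint's range is limited). The gripper opens to 88 mm and grips with 3 to 60 N. Pads are 18 mm wide; open, the fingers measure 123 mm over their backs; the gripper's body (75 mm by 187 mm) begins 45 mm behind the grasp point.
Start: joints at [-1.384, 0.313, 1.498, -0, 1.331, -0.223], TCP at [209.162, -481.542, 238.72] pointing down, gripper open.
Joint ranges: [-2.94, 2.94], [-0.97, 2.17], [0.19, 2.56], [-1.23, 4.37], [0.02, 3.11], [-2.88, 2.88]. Speed limits (rad/s): [2.39, 2.39, 3.01, 3.14, 3.14, 3.14].

INTERFACE

Orientations are given as a rotation vector (axis times angle).
In Python, from rig import sense, camera, get_calibration, hand_in, grip_point_offset gives the robot as it stands.
- The arm moves only by the tool play_rows, never from a script. Its argument "increments" is a list of rows, each a list of 7 numbers: the shift along the world's x, y, z in mm, then the turn, a rotation vector about the world's x, y, z in rad, then the finger opening in mm, from 0 to 88.1. In form: [[tx, ty, tz, wx, wy, wz, gripper], ...]. A call has 1 to 12 rows; each row shifts and turns the commanded pose from where the row before left it; what a row does not reach is not made up. A row lasts 1/8 s, in which the tool goes at most 62.5 mm and 10.7 degrees, less where a joint would pass 70% of its speed; a pose out of reach is approached as far as the arm can. A call with a gripper value outside its range is refused whole. The fingers move at their own pace and stop on an object; "grip_force" is the grip in N (left out, the last holds). Time passes only in rows, so rows that do not move let the fingers close. It gives the time, the measured TCP pose, the force, the opening and the grip force at its end, in the units of the state.
- sense(): the state, without advancing time (a new reading comes with each control period).
- camera(name): name is "scene" or "top"; returns (picture, depth): 480x640x3 uint8, red, green, blue; 480x640 float32, mm along the optical axis (not along the pixel's ray), 0 where there is no reading.
- get_calibration(name): a dict with "fov_y" (degrees; the focal length in pixels is half the picture's height over the tangent of half this angle, whatever the lens; pixels are square), "cx", "cy" (the principal point, pixels), "T" (4x4, takes a point from camera to world coordinates). Camera axes: x right, y down, z forward; pixel columns grow to the right and rows downward; lengths in mm; the calibration is good to about 2 mm. A picture is of the moment at which its call begins. get_calibration takes no time and is no camera call.
- hand_in(): hands the job in; it is judged then, once.
The state is a dict: "time": time; "joint_pos": joint angles; "qd": joint speeds; "joint_torque": joint torques, N m; "tcp_pos": TCP position; "tcp_rot": TCP orientation; "ft_force": force on the tool from outside, world axes, zero at the start; "ft_torque": the same for the moment, N m; "grip_width": finger opening in mm; "gripper_force": force on a finger pad.
Only numpy, scipy, OpenCV 4.12 (cv2) and the standard library are available. Lean on these libraries where they do the work, as an engineer would, in place of code of your own. Each camera call takes 0.05 s, during which the arm holds its last target. There are 200 camera calls.

## Working session

There is one attempt and no reset: what is moved stays moved. The work goes in short steps, Python scripts to look and compute and a tool call to move; the robot and the scene stay as the last step left them, time stands still between calls to the robot, and variables do not carry over. Pictures are saved under pics/ and viewed, at most 10 in all, crops included, and the job is handed in when it is done.

Besides the shell and the picture viewer there is one more tool, called after ">>>" as a command line: name --pt "numbers of a row" for each row, then --argument value for the rest. play_rows: Moves the arm, as the interface text tells. Its arguments: {"type":"object","properties":{"increments":{"type":"array"},"grip_force":{"type":"number"}},"required":["increments"]}

```bash
mkdir -p pics; cat > h.py <<'E'
import numpy as np, cv2
from rig import *
def K(n):
    c=get_calibration(n); f=240/np.tan(np.radians(c["fov_y"])/2); return f,c["cx"],c["cy"],np.array(c["T"])
def ray(n,u,v,z):
    f,cx,cy,T=K(n); d=T[:3,:3]@np.array([(u-cx)/f,(v-cy)/f,1]); o=T[:3,3]; return o+d*(z-o[2])/d[2]
def pts(n,dep):
    f,cx,cy,T=K(n); v,u=np.mgrid[:480,:640]; P=np.stack([(u-cx)/f*dep,(v-cy)/f*dep,dep],-1)
    return P@T[:3,:3].T+T[:3,3]
def snap(n,tag):
    p,d=camera(n); cv2.imwrite(f"pics/{tag}.png",p[:,:,::-1]); np.save(f"pics/{tag}.npy",d); return p,d
E
python3 - <<'E'
from h import *
for n in("top","scene"):
    p,d=snap(n,n+"0"); print(n,K(n)[0],K(n)[3].round(3).tolist())
print(sense()["tcp_rot"],grip_point_offset)
E
```

```text
top 555.4978686190668 [[0.016, -0.998, 0.059, 465.581], [-1.0, -0.015, 0.007, -76.146], [-0.006, -0.059, -0.998, 1420.421], [0.0, 0.0, 0.0, 1.0]]
scene 434.39178670415896 [[-0.222, 0.611, -0.76, 1224.087], [0.975, 0.146, -0.168, 84.839], [0.008, -0.778, -0.628, 622.26], [0.0, 0.0, 0.0, 1.0]]
[-3.07472885e+00 -6.38962659e-01 -2.33257086e-06] 18.700000000000003
```

View pics/top0.png

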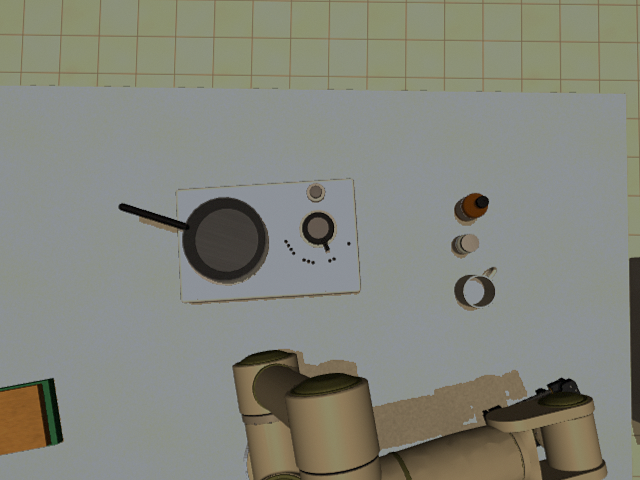

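View pics/scene0.png

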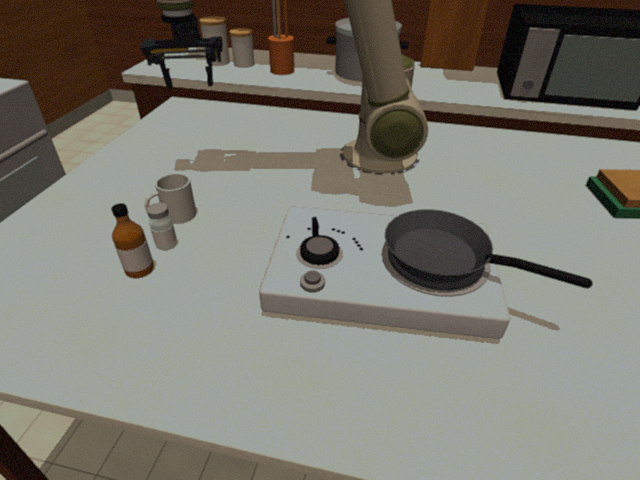

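The top view shows the dial at about (318,228) with its tab reaching (327,249), near two dots at (332,260). Three dots are at (308,261) and the button is at (316,191). The scene view agrees, with the tab at (315,228) and the button at (313,280).

```bash
cat >> h.py <<'E'
def deck(p,d):
    P=pts("top",d); m=((P[...,2]>60)&(P[...,2]<200)&(P[...,0]>250)&(P[...,1]>-250)&(P[...,1]<350)).astype(np.uint8)
    return P,m
E
python3 - <<'E'
from h import *
p=cv2.imread("pics/top0.png"); d=np.load("pics/top0.npy")
P,m=deck(p,d); m=cv2.morphologyEx(m,cv2.MORPH_OPEN,np.ones((15,15)))
c=max(cv2.findContours(m,0,1)[0],key=cv2.contourArea)
W=np.array([ray("top",u,v,70)[:2] for u,v in c[:,0]],np.float32); print("deck rect",cv2.minAreaRect(W))
g=cv2.cvtColor(p,cv2.COLOR_BGR2GRAY)
b=(g<70).astype(np.uint8); b[:, :275]=0; b[:,356:]=0; b[:190]=0;b[275:]=0
n,l,s,ce=cv2.connectedComponentsWithStats(b)
for i in range(1,n): print(s[i],ce[i].round(1),ray("top",*ce[i],91 if s[i][4]>300 else 70).round(1))
q=(l==1+np.argmax(s[1:,4])); print("tab top",P[q&(P[...,2]>105)].mean(0).round(1),P[q&(P[...,2]>105)].shape)
z=P[170:215,295:340,2]; print("deck z",np.median(P[200:215,200+65:285,2]))
cv2.imwrite("pics/crop.png",cv2.resize(p[165:285,265:365],None,fx=5,fy=5,interpolation=cv2.INTER_CUBIC))
cs=cv2.imread("pics/scene0.png")[200:300,260:380]; cv2.imwrite("pics/crops.png",cv2.resize(cs,None,fx=5,fy=5,interpolation=cv2.INTER_CUBIC))
E
```

```text
deck rect ((553.8658447265625, 65.29290771484375), (278.2034912109375, 437.0780334472656), 4.527175426483154)
[310 191  12   7  15] [316.5 195.2] [665.7 -52.9  70. ]
[311 200   1   1   1] [311. 200.] [653.7 -39.5  70. ]
[313 201   1   1   1] [313. 201.] [651.3 -44.4  70. ]
[318 201   1   1   1] [318. 201.] [651.5 -56.7  70. ]
[302 212  32  39 512] [318.5 229.4] [579.9 -59.2  91. ]
[284 240   4   3   8] [285.5 241. ] [552.2  21.   70. ]
[347 242   3   3   7] [348.3 243. ] [ 549.7 -132.1   70. ]
[287 244   3   3   6] [288.2 244.8] [543.   14.3  70. ]
[290 248   2   3   6] [290.5 249. ] [532.9   8.4  70. ]
[292 252   3   3   6] [293.2 252.8] [523.6   1.7  70. ]
[302 259   4   2   7] [303.7 259.4] [508.  -24.2  70. ]
[328 259   3   3   7] [329.3 260. ] [507.6 -86.4  70. ]
[333 258   3   2   6] [334.  258.5] [511.4 -97.8  70. ]
[307 260   3   3   8] [308.1 260.9] [504.6 -35.   70. ]
[312 261   3   3   7] [312.7 262. ] [502.1 -46.2  70. ]
tab top [538.7 -75.2 190.5] (54, 3)
deck z 70.37062481526982
```

View pics/crop.png

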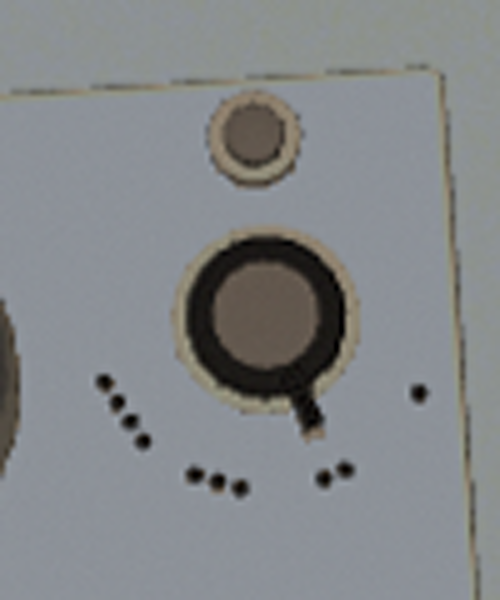

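```bash
cat > plan.py <<'E'
from h import *
M=np.array([[549.7,-132.1],[509.5,-92.1],[504.9,-35.1],[538.0,11.3]])
from scipy.optimize import least_squares
def f(p): 
    a=p[2]+np.array([1.4,.7,0,-.7]); return (p[:2]+83*np.c_[np.cos(a),np.sin(a)]-M).ravel()
r=least_squares(f,[584,-58,2.87]); ax=r.x[:2]; th3=r.x[2]
if __name__=="__main__":
    print("axis",ax.round(1),"th3",th3,np.degrees(th3),"res",f(r.x).round(1))
    yaw=th3-(np.pi-.35); print("yaw",np.degrees(yaw)); print("button",ax+88*np.array([np.cos(yaw),np.sin(yaw)]))
    for c in((313,435),(310,412),(305,390)):
        q=ray("top",c[0]/5+265-.4,c[1]/5+165-.4,118)[:2]-ax; print("tab",np.hypot(*q),np.arctan2(q[1],q[0])%6.283-th3)
    p=cv2.imread("pics/top0.png"); d=np.load("pics/top0.npy"); P=pts("top",d)[165:285,265:365]
    k=(P[...,2]>108)&(np.hypot(P[...,0]-ax[0],P[...,1]-ax[1])<70); q=P[k]; print("depth tab pts",q.round(0).tolist()[:25])
    print("disc/button ray", ray("top",318.0,227.8,91).round(1), ray("top",315.2,191.4,85).round(1))
    bz=P[21:32,45:56,2]; print(bz.round(0))
E
python3 plan.py
```

```text
axis [585.  -57.1] th3 2.8734694016502056 164.63766927453878 res [-0.  -0.2  0.1  0.2  0.  -0.  -0.1 -0. ]
yaw 4.691192104117589
button [672.66359071 -49.92577755]
tab 63.83720433718357 0.6491735105101819
tab 53.30010827882267 0.6971329557974011
tab 42.92634978282715 0.7440638824001535
depth tab pts [[555.0, -71.0, 118.0], [555.0, -73.0, 115.0], [555.0, -75.0, 115.0], [553.0, -66.0, 121.0], [553.0, -68.0, 116.0], [553.0, -71.0, 122.0], [553.0, -73.0, 116.0], [553.0, -75.0, 120.0], [550.0, -68.0, 118.0], [551.0, -71.0, 117.0], [551.0, -73.0, 118.0], [550.0, -75.0, 122.0], [548.0, -68.0, 117.0], [548.0, -71.0, 118.0], [548.0, -73.0, 119.0], [548.0, -75.0, 121.0], [548.0, -78.0, 120.0], [546.0, -68.0, 108.0], [546.0, -71.0, 120.0], [546.0, -73.0, 119.0], [546.0, -75.0, 114.0], [546.0, -78.0, 122.0], [544.0, -71.0, 115.0], [543.0, -73.0, 119.0], [543.0, -75.0, 120.0]]
disc/button ray [583.8 -58.   91. ] [672.7 -49.7  85. ]
[[  85.   82.   83.   95.   94.   90.   88.   90.   79.   80.   83.]
 [  85.   81.   98.   91.   97.   92.   93.   91.   91.   92.   85.]
 [  82.   94.   96.   92.   98.   94.   89.   91.   88.   93.   89.]
 [  93.   90.   92.   87.   89.   91.   92.   95.   99.   91.   92.]
 [  95.   93.   96.   88.   91.   91.   96.   88.   90.   88.   90.]
 [  94.   96.   92.   93.   97.   89.   88.   88.   94.   92.   91.]
 [  92.   91.   91.   88.   95.   94.   89.   92.   91.   91.   88.]
 [  95.   95.   93.   88.   95.   89.   93.   95.   94.   93.   90.]
 [  95.   92.   91.   90.   89.   93.   90.   92.   95.   94.   93.]
 [  88.   93.   95.   91. 1420.   97.   93.   93.   91.   90.   89.]
 [  83.   83.   95.   95.   92.   91.   93.   93.   91.   87.   86.]]
```

View pics/crops.png

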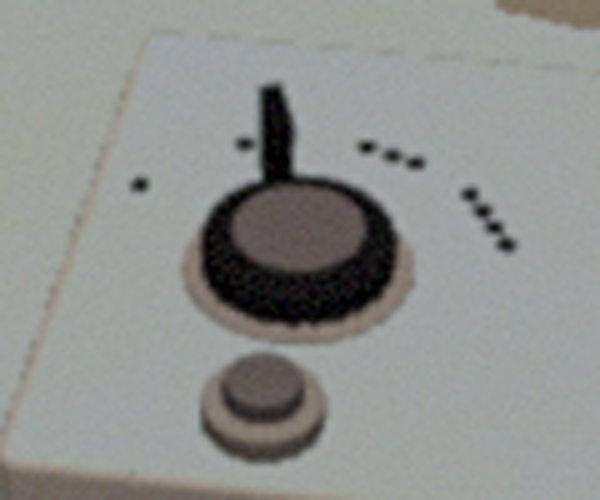

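The crop of the scene view shows the tab (272,90 to 280,170) beside the two-dot mark. The dial is therefore at about 0.7 rad. I'll go to the counter-clockwise side of the tab with the fingers closed.

>>> play_rows --pt "28.7 31.2 0 0 0 0 0" --pt "28.7 31.2 0 0 0 0 0" --pt "28.7 31.2 0 0 0 0 0" --pt "28.7 31.2 0 0 0 0 0" --pt "28.7 31.2 0 0 0 0 0" --pt "28.7 31.2 0 0 0 0 0" --pt "28.7 31.2 0 0 0 0 0" --pt "28.7 31.2 0 0 0 0 0" --pt "28.7 31.2 0 0 0 0 0" --pt "28.7 31.2 0 0 0 0 0" --pt "28.7 31.2 0 0 0 0 0" --pt "28.7 31.2 0 0 0 0 0"

```text
time: 1.6
tcp_pos: [554.3, -105.9, 238.4]
tcp_rot: [-3.076, -0.639, 0.001]
ft_force: [-0.9, -0.2, 0.8]
grip_width: 0.4
gripper_force: 0.0
```

>>> play_rows --pt "0 -1 -30 0 0 0 0" --pt "0 -1 -30 0 0 0 0" --pt "0 0 -25 0 0 0 0" --pt "0 0 -20 0 0 0 0" --pt "0 0 -10 0 0 0 0" --pt "0 0 0 0 0 0 0"

```text
time: 2.35
tcp_pos: [553.4, -109.1, 123.4]
tcp_rot: [-3.075, -0.639, 0.001]
ft_force: [-0.6, -0.4, 0.9]
grip_width: 0.9
gripper_force: 0.0
```

```bash
python3 - <<'E'
from h import *
s=sense(); print(s["tcp_pos"],s["ft_force"])
p,d=snap("scene","s1"); cv2.imwrite("pics/s1c.png",cv2.resize(p[150:310,230:400,::-1],None,fx=3.5,fy=3.5))
E
```

```text
[ 553.39285123 -109.10422611  123.38112183] [-0.63428217 -0.40573282  0.93550835]
```

View pics/s1c.png

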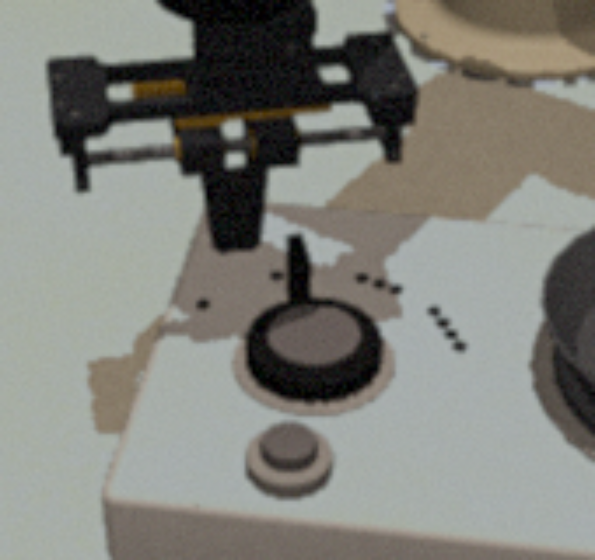

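The fingers stand clear on the counter-clockwise side of the tab, which is at crop (298,265). I'll lower them and close the gap.

>>> play_rows --pt "0 0 -13 0 0 0 0" --pt "0 0 -12 0 0 0 0" --pt "0 0 0 0 0 0 0" --pt "-2 4 0 0 0 0 0" --pt "-2 4 0 0 0 0 0" --pt "0 0 0 0 0 0 0"

```text
time: 3.15
tcp_pos: [549.5, -100.8, 99.0]
tcp_rot: [3.076, 0.64, 0.0]
ft_force: [0.6, -0.2, 0.5]
grip_width: 0.1
gripper_force: 0.0
```

>>> play_rows --pt "0 3.6 0 0 0 0 0" --pt "-3.2 3.1 0 0 0 -0.085 0" --pt "-2.8 3.4 0 0 0 -0.085 0" --pt "-2.7 3.6 0 0 0 -0.085 0" --pt "-2.4 3.8 0 0 0 -0.085 0" --pt "-2.0 4.1 0 0 0 -0.085 0" --pt "-1.7 4.2 0 0 0 -0.085 0" --pt "0 0 0 0 0 0 0"

```text
time: 4.15
tcp_pos: [534.7, -75.2, 98.8]
tcp_rot: [3.138, -0.156, 0.0]
ft_force: [-0.7, -0.2, 0.2]
grip_width: 0.1
gripper_force: 0.0
```

```bash
python3 - <<'E'
from h import *
s=sense(); print(s["tcp_pos"],s["ft_force"])
p,d=snap("scene","s2"); cv2.imwrite("pics/s2c.png",cv2.resize(p[180:310,240:380,::-1],None,fx=4,fy=4,interpolation=cv2.INTER_CUBIC))
E
```

```text
[534.73863625 -75.15889219  98.81557287] [-0.72835942 -0.19179894  0.20508337]
```

View pics/s2c.png

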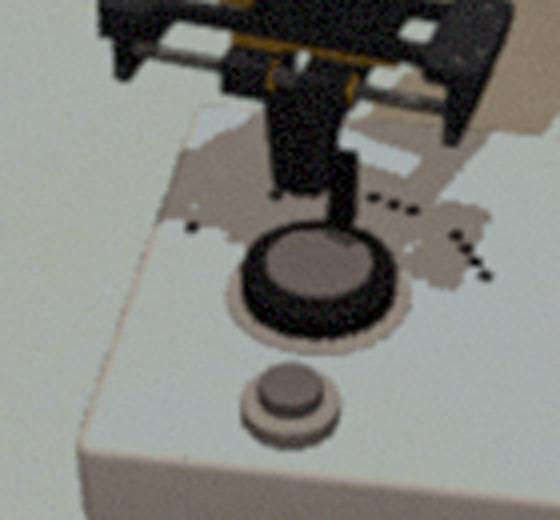

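```bash
python3 - <<'E'
from plan import *
for n,u,v,z in(("orig top outer",314.4,218,118),("now top outer",326,219.5,118),("now foot",325.4,233.5,96),("orig foot",315.3,234,96)):
    q=ray("scene",u,v,z)[:2]-ax; print(n,np.hypot(*q).round(1),(np.arctan2(q[1],q[0])%6.283-th3).round(3))
p=cv2.imread("pics/s2.png"); 
f,cx,cy,T=K("scene")
for r,z in((45,118),(59,118)): # predicted pixel at target
    w=np.r_[ax+r*np.array([np.cos(th3),np.sin(th3)]),z]; c=T[:3,:3].T@(w-T[:3,3]); print("target px",r,cx+f*c[0]/c[2],cy+f*c[1]/c[2])
E
```

```text
orig top outer 55.4 0.637
now top outer 52.2 0.197
now foot 35.7 0.084
orig foot 31.5 0.682
target px 45 329.15971998433656 222.5464133376276
target px 59 332.35801163511144 218.92900397390883
```

The tab has followed the fingers and stands at crop (343,155–222), about 0.15 rad short of three dots. I'll push the remainder, back off and look from above.

>>> play_rows --pt "-1.0 2.4 0 0 0 -0.05 0" --pt "-0.6 2.4 0 0 0 -0.05 0" --pt "-0.4 2.4 0 0 0 -0.04 0" --pt "0 0 0 0 0 0 0" --pt "-2 -6 0 0 0 0 0" --pt "-2 -8 0 0 0 0 0" --pt "0 0 30 0 0 0 0" --pt "0 0 50 0 0 0 0" --pt "-10 -50 30 0 0 0 0" --pt "0 -60 0 0 0 0 0" --pt "0 -60 0 0 0 0 0" --pt "0 0 0 0 0 0 0"

```text
time: 5.7
tcp_pos: [517.8, -256.1, 208.2]
tcp_rot: [3.118, -0.383, -0.0]
ft_force: [0.5, 0.1, 1.1]
grip_width: 0.4
gripper_force: 0.0
```

```bash
python3 - <<'E'
from h import *
s=sense(); print(s["tcp_pos"],s["ft_force"])
a,_=snap("top","t3"); b,_=snap("scene","s3")
z=lambda i,k: cv2.resize(i,None,fx=k,fy=k,interpolation=cv2.INTER_CUBIC)
A=z(a[165:285,275:355,::-1],5); B=z(b[200:300,270:360,::-1],5); B=cv2.copyMakeBorder(B,0,100,0,0,0)
cv2.imwrite("pics/c3.png",np.hstack([A,B[:600,:400]]))
E
```

```text
[ 517.83355806 -256.10319944  208.17813066] [0.54562741 0.10577472 1.06521253]
```

View pics/c3.png

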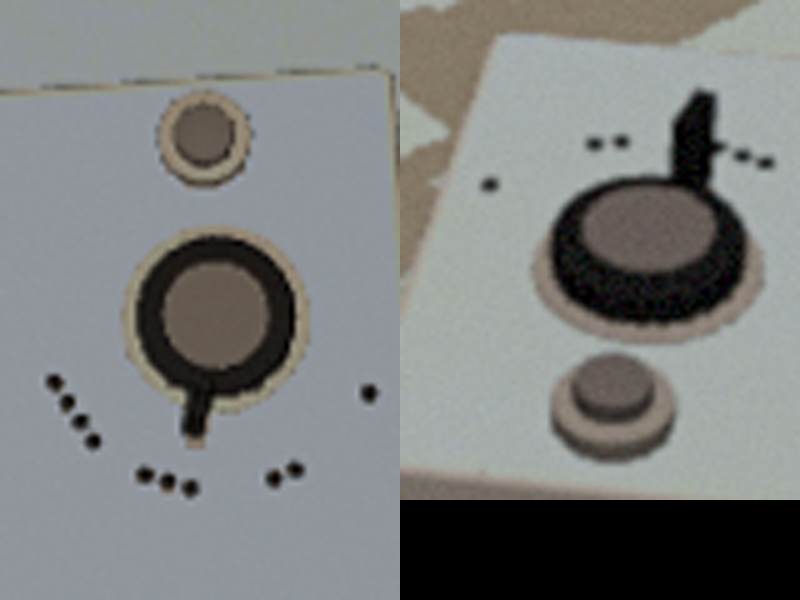

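The tab (196,412) has come most of the way round but is still short of the middle of the three dots (168,482). I'll measure the remaining angle.

```bash
cat > ang.py <<'E'
from plan import *
def ang(n,file):
    g=cv2.imread(file,0); v,u=np.nonzero(g<60)
    W=np.array([ray(n,a,b,118)[:2]-ax for a,b in zip(u,v)]); r=np.hypot(*W.T); t=np.arctan2(W[:,1],W[:,0])%6.283
    k=(r>47)&(r<59)&(abs(t-th3)<1); return (t[k].mean()-th3).round(3),k.sum()
E
python3 - <<'E'
from ang import *
for n,f in(("top","top0"),("top","t3"),("scene","scene0"),("scene","s3")): print(f,ang(n,f"pics/{f}.png"))
E
```

```text
Traceback (most recent call last):
  File "ang.py", line 4, in ang
    W=np.array([ray(n,a,b,118)[:2]-ax for a,b in zip(u,v)]); r=np.hypot(*W.T); t=np.arctan2(W[:,1],W[:,0])%6.283
                ~~~^^^^^^^^^^^
  File "h.py", line 6, in ray
    f,cx,cy,T=K(n); d=T[:3,:3]@np.array([(u-cx)/f,(v-cy)/f,1]); o=T[:3,3]; return o+d*(z-o[2])/d[2]
              ~^^^
  File "h.py", line 4, in K
    c=get_calibration(n); f=240/np.tan(np.radians(c["fov_y"])/2); return f,c["cx"],c["cy"],np.array(c["T"])
ValueError: time passes only in moves, steps and waits
```

```bash
sed -i 's/^def K(n):/from functools import lru_cache\n@lru_cache\ndef K(n):/' h.py; python3 - <<'E'
from ang import *
for n,f in(("top","top0"),("top","t3"),("scene","scene0"),("scene","s3")): print(f,ang(n,f"pics/{f}.png"))
E
```

```text
top0 (np.float64(0.688), np.int64(21))
t3 (np.float64(0.111), np.int64(22))
scene0 (np.float64(0.541), np.int64(14))
s3 (np.float64(-0.018), np.int64(19))
```

The top view puts it about 0.11 rad short; in the scene view my mask is biased by the dots and side faces. I'll push 0.10 rad more.

>>> play_rows --pt "4 58 0 0 0 0 0" --pt "4 58 0 0 0 0 0" --pt "3 58 -29 0 0 0 0" --pt "0 0 -40 0 0 0 0" --pt "0 0 -30 0 0 0 0" --pt "0 0 -10 0 0 0 0" --pt "0 0 0 0 0 0 0"

```text
time: 6.68
tcp_pos: [529.7, -79.9, 101.2]
tcp_rot: [-3.119, 0.375, -0.0]
ft_force: [-0.0, -0.5, -0.4]
grip_width: 0.5
gripper_force: 0.0
```

>>> play_rows --pt "1.5 7 0 0 0 -0.02 0" --pt "1.5 7 0 0 0 -0.03 0" --pt "0.1 3 0 0 0 -0.03 0" --pt "0 2.4 0 0 0 -0.02 0" --pt "0 0 0 0 0 0 0" --pt "0 0 0 0 0 0 0" --pt "-2 -8 0 0 0 0 0" --pt "-2 -8 0 0 0 0 0" --pt "0 0 40 0 0 0 0" --pt "0 -10 40 0 0 0 0" --pt "0 -60 30 0 0 0 0" --pt "0 -60 0 0 0 0 0"

```text
time: 8.18
tcp_pos: [529.2, -204.9, 211.3]
tcp_rot: [3.095, -0.53, 0.007]
ft_force: [0.1, 0.8, 0.1]
grip_width: 0.5
gripper_force: 0.0
```

```bash
python3 - <<'E'
from ang import *
a,_=snap("top","t4"); b,_=snap("scene","s4"); s=sense(); print(s["tcp_pos"],s["tcp_rot"],s["time"])
print(ang("top","pics/t4.png"),ang("scene","pics/s4.png"))
z=lambda i,k: cv2.resize(i,None,fx=k,fy=k,interpolation=cv2.INTER_CUBIC)
A=z(a[165:285,275:355,::-1],5); B=z(b[200:300,270:360,::-1],5); B=cv2.copyMakeBorder(B,0,100,0,0,0)
cv2.imwrite("pics/c4.png",np.hstack([A,B[:600,:400]]))
E
```

```text
[ 528.00718686 -208.12624111  208.72304067] [ 3.09345142e+00 -5.40051095e-01  1.15033997e-03] 8.275
(np.float64(-0.024), np.int64(23)) (np.float64(-0.147), np.int64(20))
```

View pics/c4.png

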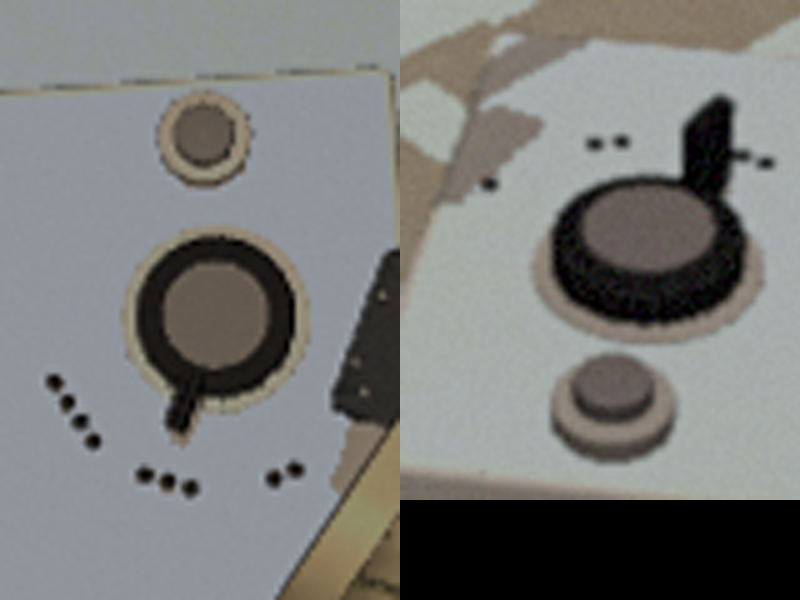

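The tab now points about at the middle dot of three in the top view, and in the scene view it covers the left part of that mark. I'll cross-check the angle, referring the scene view to its own marks.

```bash
python3 - <<'E'
from ang import *
g=cv2.imread("pics/scene0.png",0)[225:255,280:368]; n,l,s,c=cv2.connectedComponentsWithStats((g<75).astype(np.uint8))
D=[]
for i in range(1,n):
    if 2<s[i][4]<40:
        w=ray("scene",c[i][0]+280,c[i][1]+225,70)[:2]; q=w-ax; t=np.arctan2(q[1],q[0])%6.283-th3; print(w.round(1),"r",np.hypot(*q).round(1),"t",t.round(3))
# rows of tab top in scene, dark run near tab
for f in("scene0","s3","s4"):
    g=cv2.imread(f"pics/{f}.png",0)
    for v in(218,219,220,221,222,224,226):
        u=np.nonzero(g[v,305:342]<70)[0]+305; print(f,v,u.min() if len(u) else 0,u.max() if len(u) else 0)
P=lambda a,r,z:np.r_[ax+r*np.array([np.cos(th3+a),np.sin(th3+a)]),z]
f_,cx,cy,T=K("scene")
def px(w): c=T[:3,:3].T@(w-T[:3,3]); return (cx+f_*c[0]/c[2]).round(1),(cy+f_*c[1]/c[2]).round(1)
for a in(.7,.1,0,-.03,-.1):
    R=np.array([np.cos(th3+a),np.sin(th3+a)]); N=np.array([-R[1],R[0]])
    print(a,[px(np.r_[ax+r*R+s*5*N,118]) for r,s in((59,1),(59,-1),(31,1),(31,-1))])
E
```

```text
[507.8 -95.8] r 86.3 t 0.733
[497.5 -44.9] r 88.3 t 0.13
[501.  -33.4] r 87.2 t -0.007
[ 544.8 -131.5] r 84.5 t 1.343
[519.7   2.7] r 88.5 t -0.473
[529.1   9.4] r 86.8 t -0.604
[548.7  22.2] r 87.2 t -0.874
scene0 218 312 315
scene0 219 312 316
scene0 220 312 316
scene0 221 312 316
scene0 222 312 317
scene0 224 312 317
scene0 226 312 318
s3 218 0 0
s3 219 329 332
s3 220 328 332
s3 221 327 332
s3 222 326 332
s3 224 325 332
s3 226 325 331
s4 218 0 0
s4 219 0 0
s4 220 332 335
s4 221 331 335
s4 222 330 335
s4 224 328 335
s4 226 327 335
0.7 [(np.float64(309.9), np.float64(217.4)), (np.float64(314.8), np.float64(216.9)), (np.float64(312.6), np.float64(225.6)), (np.float64(317.6), np.float64(225.0))]
0.1 [(np.float64(327.3), np.float64(217.6)), (np.float64(332.0), np.float64(218.7)), (np.float64(322.1), np.float64(225.2)), (np.float64(326.8), np.float64(226.4))]
0 [(np.float64(330.1), np.float64(218.2)), (np.float64(334.6), np.float64(219.6)), (np.float64(323.6), np.float64(225.5)), (np.float64(328.2), np.float64(227.0))]
-0.03 [(np.float64(330.9), np.float64(218.4)), (np.float64(335.4), np.float64(219.9)), (np.float64(324.1), np.float64(225.6)), (np.float64(328.6), np.float64(227.2))]
-0.1 [(np.float64(332.8), np.float64(219.0)), (np.float64(337.1), np.float64(220.7)), (np.float64(325.1), np.float64(225.9)), (np.float64(329.4), np.float64(227.6))]
```

Both views put the dial within about 0.03 rad of three dots. Next is the button at (672.7, -50), with its top at z of about 92.

>>> play_rows --pt "29 31.6 0 0 0 0 0" --pt "29 31.6 0 0 0 0 0" --pt "29 31.6 0 0 0 0 0" --pt "29 31.6 0 0 0 0 0" --pt "28.7 31.6 0 0 0 0 0" --pt "0 0 -30 0 0 0 0" --pt "0 0 -35 0 0 0 0" --pt "0 0 -30 0 0 0 0" --pt "0 0 -10 0 0 0 0" --pt "0 0 0 0 0 0 0" --pt "0 0 0 0 0 0 0"

```text
time: 9.65
tcp_pos: [674.0, -45.0, 105.3]
tcp_rot: [3.096, -0.532, 0.004]
ft_force: [-0.2, 0.6, 0.2]
grip_width: 0.3
gripper_force: 0.0
```

>>> play_rows --pt "-1.3 -5 0 0 0 0 0" --pt "0 0 -5 0 0 0 0" --pt "0 0 -5 0 0 0 0" --pt "0 0 -3 0 0 0 0" --pt "0 0 0 0 0 0 0" --pt "0 0 0 0 0 0 0"

```text
time: 10.4
tcp_pos: [672.1, -49.8, 90.9]
tcp_rot: [3.096, -0.532, -0.0]
ft_force: [-2.3, -1.2, 2.0]
grip_width: 0.7
gripper_force: 1.1
```

>>> play_rows --pt "0 0 -2 0 0 0 0" --pt "0 0 0 0 0 0 0" --pt "0 0 0 0 0 0 0"

```text
time: 10.78
tcp_pos: [672.2, -49.8, 88.9]
tcp_rot: [-3.096, 0.532, -0.0]
ft_force: [-1.0, -0.1, 3.2]
grip_width: 0.2
gripper_force: 1.7
```

>>> play_rows --pt "0 0 -2 0 0 0 0" --pt "0 0 0 0 0 0 0" --pt "0 0 0 0 0 0 0"

```text
time: 11.15
tcp_pos: [672.2, -49.8, 86.9]
tcp_rot: [-3.096, 0.532, -0.0]
ft_force: [-1.5, 0.1, 4.6]
grip_width: 0.5
gripper_force: 2.3
```

>>> play_rows --pt "0 0 -1 0 0 0 0" --pt "0 0 0 0 0 0 0" --pt "0 0 0 0 0 0 0"

```text
time: 11.52
tcp_pos: [672.3, -49.8, 86.4]
tcp_rot: [3.096, -0.532, 0.001]
ft_force: [-3.4, 0.1, 7.9]
grip_width: 0.4
gripper_force: 4.1
```

>>> play_rows --pt "0 0 -0.7 0 0 0 0" --pt "0 0 0 0 0 0 0" --pt "0 0 0 0 0 0 0"

```text
time: 11.9
tcp_pos: [672.3, -49.8, 86.3]
tcp_rot: [3.096, -0.532, 0.001]
ft_force: [-5.5, -0.3, 12.4]
grip_width: 0.4
gripper_force: 6.1
```

The button has bottomed: the tool stopped at z = 86.3 mm while the force kept rising to 12 N. I'll lift off and move clear.

>>> play_rows --pt "0 0 5 0 0 0 0" --pt "0 0 15 0 0 0 0" --pt "0 0 40 0 0 0 0" --pt "0 0 50 0 0 0 0" --pt "-30 -50 20 0 0 0 0" --pt "-30 -50 0 0 0 0 0" --pt "-30 -50 0 0 0 0 0" --pt "-30 -50 0 0 0 0 0" --pt "0 0 0 0 0 0 0" --pt "0 0 0 0 0 0 0" --pt "0 0 0 0 0 0 0"

```text
time: 13.28
tcp_pos: [552.8, -248.7, 215.1]
tcp_rot: [-3.097, 0.529, -0.0]
ft_force: [-0.6, -0.3, 0.4]
grip_width: 0.5
gripper_force: 0.0
```

```bash
python3 - <<'E'
from ang import *
a,_=snap("top","t5"); b,d=snap("scene","s5"); s=sense(); print(s["tcp_pos"],s["ft_force"],s["time"])
print(ang("top","pics/t5.png"))
cv2.imwrite("pics/v5.png",np.hstack([a[150:330,100:500,::-1],b[120:300,60:460,::-1]]))
z=lambda n,dd,s: np.median(pts(n,dd)[s][...,2])
s=np.s_[276:281,310:316]; print("button z",z("scene",np.load("pics/scene0.npy"),s),z("scene",d,s))
E
```

```text
[ 552.70240071 -248.77833122  215.0442201 ] [-0.33934999  0.21713673  0.92982835] 13.375
(np.float64(-0.024), np.int64(23))
button z 92.13708707863572 92.39589997218718
```

View pics/v5.png

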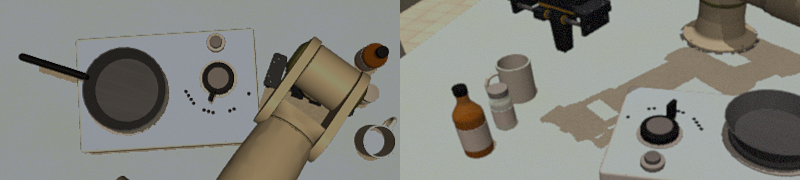

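The tab points at three dots (top view 212,98), the button is back up at 92 mm, and the skillet, mug, jar and bottle are where they stood.

```bash
python3 -c "from rig import *; print(hand_in())"
```

```text
the job is handed in; nothing more can be done
None
```

The dial tab was pushed round to the three-dot mark (within about 0.03 rad by camera), the start button was then pressed to its stop and came back up, the skillet, mug, jar and bottle were left alone, and the job was handed in at about 13 s.

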